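Lock the board clamp with its spring clip

TASK

Fold the blue bar of the board clamp fully down over the board so that the grooved stud stands up through its hole. Then take the spring clip with the orange grip and push it sideways onto the groove of the stud, just above the bar, until its jaws snap shut behind the stud and it sits fully home and flat; let go of it. Do not knock over the flux bottle or the swab jar.

Things in the scene. Friction and masses are not known exactly. Their poses are not given: they have to be found in the camera images.
- board_clamp: Clamp fixed to the bench: aluminium plate 185x104x10 mm carrying a green circuit board (top about 35 mm above the bench). Origin: at bench height on the axis of the upright steel stud. z up; x points from the stud to the bar's hinge; plate spans x -48 to +137 mm, y -52 to +52 mm. Its yaw varies by up to 0.3 rad either way.
- stud_groove (a point): On the stud's axis at the lower end of its groove, 46 mm above the bench. Stud: 18 mm thick below; groove = neck 12 mm thick, 12 mm high (46 to 58 mm above the bench); head above it 18 mm thick, top 66 mm above the bench. Axes as board_clamp.
- bar_hinge (a point): On the bar's hinge axis (along board_clamp's y), 105 mm in x from the stud, 42 mm above the bench, between two steel cheeks (50 mm over their outsides, tops 50 mm above the bench).
- clamp_bar (a joint): Angle (rad) of the blue bar: 0 = fully down, level, on its stop; grows as the free end rises; 0.6 to 0.85 at the start. A stiff hinge (0.12 N m) holds the bar where it is left; pressing down on it from above shuts it. When down its top is 46 mm above the bench, flush with the lower end of the groove.
- bar_end (a point): Middle of the top of the bar's solid end pad (24x36 mm), 129 mm from the hinge axis. The bar is 8 mm thick, 26 mm wide (36 mm at the end) and reaches 141 mm from the hinge axis, on the stud's side; a 24x24 mm hole for the stud lies 93 to 117 mm from the axis.
- clip: Loose spring clip, 50 g, flat on the bench: steel C 6 mm thick with two sprung jaws, and an upright orange grip. Origin: centre of the seat (where the neck ends up), at the underside. z up; x points out of the open mouth, the way to push it; y across. Steel spans x -48 to +23 mm, 28 mm wide, 33 mm at the mouth. Must slide on sideways: the stud's head is too big for the seat.
- clip_grip (a point): Centre of the clip's orange grip, a block 24 (clip x) x 10 (clip y) x 36 mm, 34 mm behind the clip's origin, from 6 to 42 mm above the clip's underside; this point is 24 mm above the underside. Pinch it across its 10 mm.
- jaw_left (a joint): Angle (rad) of the clip's +y jaw: 0 = at rest; grows as it is spread; about 0.09 while the neck passes the jaw tips (8 mm in front of the origin), back to 0 once snapped home. The flared mouth takes a neck up to 5 mm off centre; pushing on takes about 5 to 12 N. The seat has about 2 mm of play.
- jaw_right (a joint): The same for the clip's -y jaw.
- flux_bottle: White flux bottle with a red cap, 34 mm thick, 114 mm high, standing loose behind the clamp. Origin: centre of its underside. Bystander.
- swab_jar: Clear jar of cotton swabs, 51 mm thick, 84 mm high, standing loose behind the clamp. Origin: centre of its underside. Bystander.

How it is judged:
On the way:
1. the bar is folded fully down (within 0.04 rad of its stop) (value of joint clamp_bar below 0.04 rad), for 0.2 s.
At the end, for the whole second after the job is handed in: The bar is down (within 0.04 rad); the clip is at rest in the stud's groove, its seat centre within 4 mm of the stud's axis, its underside from 4 mm below to 8 mm above the groove's lower end, level within 0.2 rad, both jaws closed (within 0.05 rad) (value of joint clamp_bar below 0.04 rad and horizontal distance between clip and stud_groove below 0.004 m and z of clip in the frame of stud_groove between -0.004 and 0.008 m and angle between clip's own z axis and vertical below 0.2 rad and value of joint each of jaw_left, jaw_right below 0.05 rad and linear speed of clip below 0.02 m/s); the robot touches nothing.
It fails at once if the flux bottle is knocked over (angle between flux_bottle's own z axis and vertical above 0.6 rad).
It fails at once if the swab jar is knocked over (angle between swab_jar's own z axis and vertical above 0.6 rad).
It also fails if it takes over 58 s, if anything falls off the work surface, if the arm or the gripper's body presses on something with over 40 N, if the wrist force passes 120 N, or if a joint passes its speed limit or range.

ROBOT

A 6-joint arm with a two-finger parallel gripper is mounted at the origin on a cart in front of the work surface, level with it; the furniture and walls round the work are solid. World frame = base frame: x ahead of the robot, y to its left, z up, the work surface at z = 0. Lengths are in m, angles in rad, forces in N, time in s.
With the tool pointing down it reaches from about 0.35 to 0.775 m from the base axis. Payload 7.3 kg.
Tool frame: the origin (TCP) lies at the centre of the arm's flange, where the gripper is bolted on; the fingertips stand 178 mm ahead of it and the grasp point (between the pads) lies 159 mm ahead of it; z points along the fingers, y is the line along which they close (so a half turn about z gives the same grasp; the last joint's range is limited). The gripper opens to 92 mm and grips with 3 to 60 N. Pads are 19 mm wide; open, the fingers measure 130 mm over their backs; the gripper's body (75 mm by 190 mm) begins 47 mm behind the grasp point.
Start: joints at [0.973, 0.342, 1.524, -0, 1.275, -0.146], TCP at [0.229, 0.472, 0.405] pointing down, gripper open.
Joint ranges: [-2.53, 2.53], [-0.77, 2.02], [0.04, 2.7], [-1, 4.14], [0.28, 2.66], [-3.11, 3.11]. Speed limits (rad/s): [2.57, 2.57, 3.14, 3.14, 3.14, 3.14].

INTERFACE

Orientations are given as [roll, pitch, yaw] about the fixed x, y, z axes, in that order (R = Rz(yaw) Ry(pitch) Rx(roll)).
In Python, from cell import robot gives the robot as it stands.
- The arm moves only by the shell command python3 drive.py 'ROWS' [OPENING] [FORCE]. ROWS is one flat JSON list of numbers that holds 1 to 8 rows one after another, with no inner brackets; each row has 6 numbers: dx, dy, dz in shares of 0.8 m (1.0 is 0.8 m), then a rotation vector rx, ry, rz in fractions of the full range, 1 being pi rad; each row shifts and turns the commanded pose from where the row before left it, along the tool's axes as they then stand; what a row does not reach is not made up. A row lasts 1/12 s, in which the tool goes at most 0.0417 m and 0.125 rad, less where a joint would pass 70% of its speed; a pose out of reach is approached as far as the arm can. OPENING is the finger opening in m, set as the command begins (- or left out keeps the last). The fingers move at their own pace and stop on an object; FORCE is the grip in N (left out, the last holds). Time passes only in rows, so rows that do not move let the fingers close. It prints the time, the measured TCP pose, the force, the opening and the grip force at its end. A shift or turn number past 1, either way, is cut back to 1. Input that does not fit is refused with a message, and nothing moves.
- robot.observe(): the state, without advancing time (a new reading comes with each control period).
- robot.read_camera(name): name is "scene" or "top" or "wrist"; returns a dict with "image" (384x512x3 uint8, red, green, blue), "fx", "fy", "cx", "cy" (pixels), "pose" (4x4, takes a point from camera to world coordinates). Camera axes: x right, y down, z forward; pixel columns grow to the right and rows downward; lengths in m; the calibration is good to about 2 mm. A picture is of the moment at which its call begins. There is no depth.
- robot.hand_in(): hands the job in; it is judged then, once.
The state is a dict: "time": time; "qpos": joint angles; "qvel": joint speeds; "joint_efforts": joint torques, N m; "tool_pos": TCP position; "tool_rot": TCP orientation; "contact_force": force on the tool from outside, world axes, zero at the start; "torque": the same for the moment, N m; "opening": finger opening in m; "grip_force": force on a finger pad.
Only numpy, scipy, OpenCV 4.12 (cv2) and the standard library are available. Lean on these libraries where they do the work, as an engineer would, in place of code of your own. Each camera call takes 0.05 s, during which the arm holds its last target. There are 200 camera calls.

## Working session

There is one attempt and no reset: what is moved stays moved. The work goes in short steps, Python scripts to look and compute and a shell command to move; the robot and the scene stay as the last step left them, time stands still between calls to the robot, and variables do not carry over. Pictures are saved under pics/ and viewed, at most 10 in all, crops included, and the job is handed in when it is done.

```bash
ls; mkdir -p pics
cat > h.py <<'E'
import numpy as np, cv2
from cell import robot
def snap(name,fn):
    d=robot.read_camera(name); cv2.imwrite('pics/'+fn+'.png',d['image'][:,:,::-1]); np.savez('pics/'+fn,**d); return d
def ray(fn,u,v):
    d=np.load('pics/'+fn+'.npz'); P=d['pose']
    r=P[:3,:3]@np.array([(u-d['cx'])/d['fx'],(v-d['cy'])/d['fy'],1]); return P[:3,3],r/np.linalg.norm(r)
def atz(fn,u,v,z):
    o,r=ray(fn,u,v); return o+r*(z-o[2])/r[2]
def tri(*obs):
    A=np.zeros((3,3));b=np.zeros(3)
    for o in obs:
        c,r=ray(*o); M=np.eye(3)-np.outer(r,r); A+=M;b+=M@c
    p=np.linalg.solve(A,b)
    e=[np.linalg.norm((np.eye(3)-np.outer(r,r))@(p-c)) for c,r in (ray(*o) for o in obs)]
    return p,e
def proj(fn,p):
    d=np.load('pics/'+fn+'.npz'); P=d['pose']; q=P[:3,:3].T@(np.array(p)-P[:3,3]); return d['fx']*q[0]/q[2]+d['cx'],d['fy']*q[1]/q[2]+d['cy']
E
python3 - <<'E'
from h import *
a=snap('scene','s0');b=snap('top','t0');c=snap('wrist','w0')
for d in(a,b,c): print(d['fx'],d['pose'].round(3).tolist())
s=robot.observe();print(s['tool_pos'],s['tool_rot'],s['time'])
E
```

```text
cell.py
drive.py
pics
357.0980600900222 [[0.443, -0.452, 0.774, -0.076], [-0.897, -0.224, 0.382, -0.305], [0.001, -0.863, -0.505, 0.499], [0.0, 0.0, 0.0, 1.0]]
375.5058090215587 [[-0.003, -0.985, 0.175, 0.422], [-1.0, 0.003, -0.001, 0.06], [0.0, -0.175, -0.985, 0.881], [0.0, 0.0, 0.0, 1.0]]
342.36478839905425 [[0.437, 0.87, 0.229, 0.168], [0.899, -0.422, -0.113, 0.503], [-0.001, 0.256, -0.967, 0.384], [0.0, 0.0, 0.0, 1.0]]
[0.22913868 0.4722689  0.40423376] [-3.14054741e+00 -1.12942282e-04  2.68980908e+00] 0.15
```

View pics/s0.png

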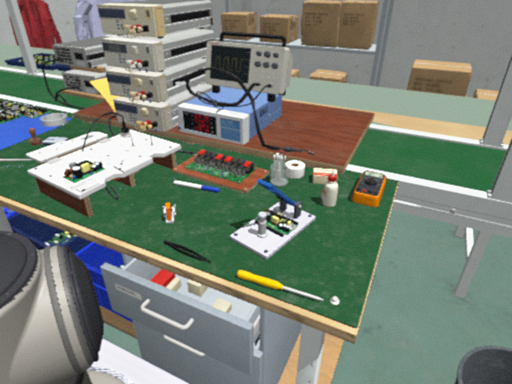

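View pics/t0.png

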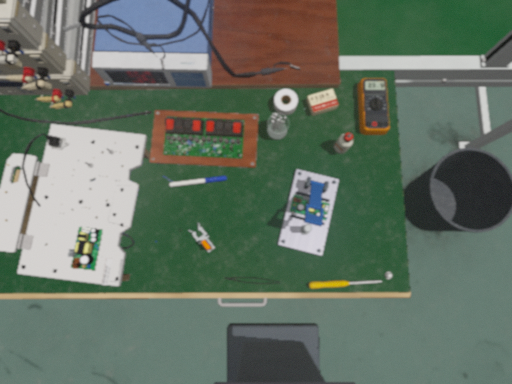

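The scene and top views show the clamp (top ≈(309,212)), with the stud near the robot and the hinge farther away. The clip is at top ≈(203,238), the bottle at ≈(344,143) and the jar at ≈(277,127). I'll enlarge the clamp and clip in both views.

Run:
```python
import cv2,numpy as np
s=cv2.imread('pics/s0.png');t=cv2.imread('pics/t0.png')
f=lambda im,x,y,w,h,k:cv2.resize(im[y:y+h,x:x+w],None,fx=k,fy=k,interpolation=cv2.INTER_CUBIC)
A=f(t,270,160,80,100,5) # 400x500? -> 400x500
B=f(t,180,215,40,50,8) #320x400
o=np.zeros((600,800,3),np.uint8)
o[:500,:400]=A;o[:400,400:720]=B
cv2.imwrite('pics/c1.png',o)
o=np.zeros((600,800,3),np.uint8)
A=f(s,225,170,100,90,5);B=f(s,150,190,37,45,8)
o[:450,:500]=A;o[:360,500:796]=B
cv2.imwrite('pics/c2.png',o)
```

```text
(no output)
```

View pics/c1.png

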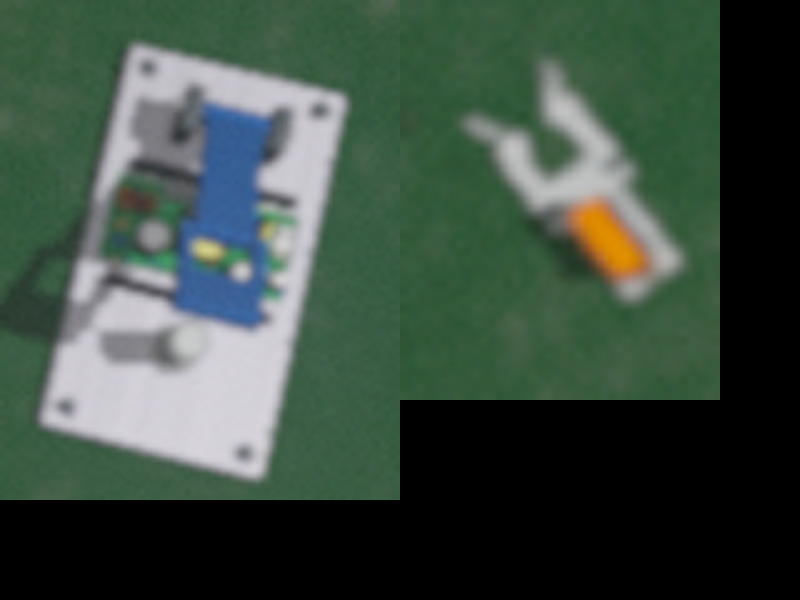

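View pics/c2.png

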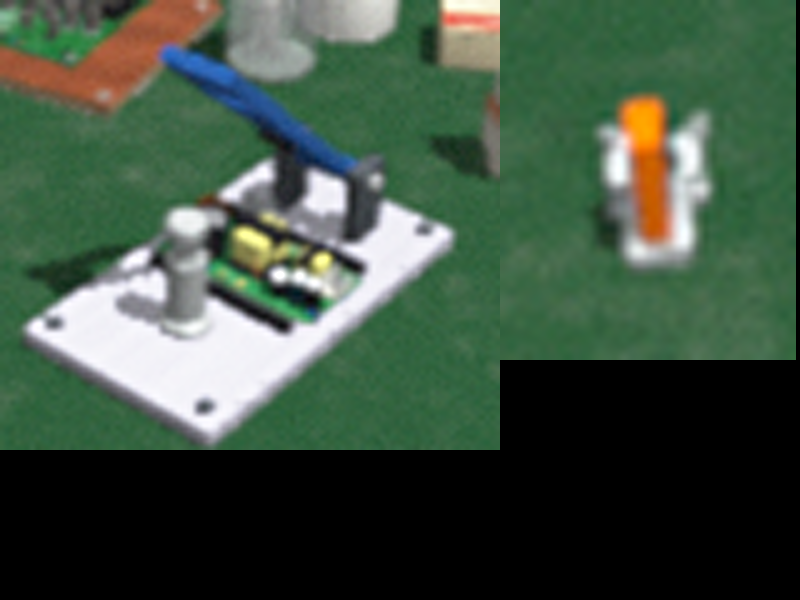

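Crops: stud head top at c1 (185,342) and c2 (186,217). Plate corners at c1 (131,44), (348,94), (264,479), (40,425). Grip top at c1 (608,240) and c2 (642,123). The clip's mouth points up and left in c1, and the bar is raised.

```bash
cat >> h.py <<'E'
TA=lambda u,v:('t0',270+(u+.5)/5-.5,160+(v+.5)/5-.5)
TB=lambda u,v:('t0',180+(u-400+.5)/8-.5,215+(v+.5)/8-.5)
SA=lambda u,v:('s0',225+(u+.5)/5-.5,170+(v+.5)/5-.5)
SB=lambda u,v:('s0',150+(u-500+.5)/8-.5,190+(v+.5)/8-.5)
E
python3 - <<'E'
from h import *
np.set_printoptions(precision=4,suppress=True)
print('stud',tri(TA(185,342),SA(186,217)))
print('grip',tri(TB(608,240),SB(642,123)))
C=[atz(*TA(*p),.01) for p in((131,44),(348,94),(264,479),(40,425))];C=np.array(C)[:,:2]
print(C,[np.linalg.norm(C[i]-C[(i+1)%4]) for i in range(4)])
print([atz(*SA(*p),.01) for p in((25,330),(210,437),(453,236))])
ax=(C[0]+C[1]-C[2]-C[3])/2; yaw=np.arctan2(ax[1],ax[0]);m=C.mean(0);print('yaw',yaw,'stud',m-0.0445*np.array([np.cos(yaw),np.sin(yaw)]))
print('bar end mid lower edge corners',tri(TA(219,313),SA(167,52)))
# clip dir
T=[atz(*TB(*p),.006) for p in((470,122),(548,65),(683,263),(632,300))];T=np.array(T)[:,:2]
d=(T[0]+T[1]-T[2]-T[3])/2;print('clip',T,np.linalg.norm(d),np.arctan2(d[1],d[0]),T.mean(0))
gt=[atz(*TB(*p),.042)for p in((567,209),(597,203),(652,268),(622,279))];print('griptop',np.array(gt)[:,:2],np.mean(gt,0))
g=np.array(gt)
for n,p in(('bottle',(344,143)),('jar',(277,127))):print(n,atz('t0',*p,.08))
E
```

```text
stud (array([ 0.4888, -0.0489,  0.0676]), [np.float64(0.0022942619310819443), np.float64(0.0022942619310819586)])
grip (array([0.4544, 0.1733, 0.0434]), [np.float64(0.0010528873143749412), np.float64(0.0010528873143750101)])
[[ 0.6341 -0.0325]
 [ 0.6095 -0.1349]
 [ 0.4296 -0.089 ]
 [ 0.4544  0.0131]] [np.float64(0.10529810363506364), np.float64(0.18563949882202735), np.float64(0.105103684444651), np.float64(0.18545770071679388)]
[array([0.4566, 0.0101, 0.01  ]), array([ 0.4296, -0.0904,  0.01  ]), array([ 0.6074, -0.1359,  0.01  ])]
yaw -0.24905338791179674 stud [ 0.4888 -0.0498]
bar end mid lower edge corners (array([ 0.49  , -0.046 ,  0.1476]), [np.float64(0.004538244934474672), np.float64(0.00453824493447462)])
clip [[0.4892 0.22  ]
 [0.5058 0.1978]
 [0.4485 0.1575]
 [0.438  0.172 ]] 0.06996608806493344 0.6834617814408753 [0.4704 0.1868]
griptop [[0.4623 0.1859]
 [0.4639 0.1776]
 [0.446  0.162 ]
 [0.4431 0.1702]] [0.4538 0.1739 0.042 ]
bottle [ 0.6746 -0.1331  0.08  ]
jar [0.7122 0.015  0.08  ]
```

Everything agrees with the text: stud at (0.4885, -0.0495), z≈0.067, and plate 185x105 mm with yaw -0.249. The clip has yaw 0.684, with grip at (0.454, 0.1735). I'll press the bar down first.

```bash
cat >> h.py <<'E'
from scipy.spatial.transform import Rotation as Ro
S=np.array([.4886,-.0496]);Y=-.249
def clamp(x,y,z): return np.r_[S+[np.cos(Y)*x-np.sin(Y)*y,np.sin(Y)*x+np.cos(Y)*y],z]
def go(tip,yaw):
    "deltas for fingertip target: tool-frame shift (turn last), rotation vector"
    s=robot.observe();R=Ro.from_euler('xyz',s['tool_rot']);G=Ro.from_euler('xyz',[np.pi,0,yaw])
    d=R.inv().apply(np.array(tip)+[0,0,.178]-s['tool_pos']);r=(R.inv()*G).as_rotvec()
    print('shift',d.round(4),'rot',r.round(4),'t',s['time'],'F',s['contact_force'].round(1))
E
python3 -c "
from h import *
go(clamp(18,0,150)/1 if 0 else clamp(.018,0,.22),2.893)"
```

```text
shift [-0.4789 -0.3526  0.0065] rot [-1.000e-03 -2.000e-04 -2.032e-01] t 0.15 F [ 0.2 -0.1  0.4]
```

The manual's scale: shifts go in shares of 0.8 m and turns go in shares of pi rad. Converting my numbers, -0.03 m / 0.8 = -0.0375, -0.022 m / 0.8 = -0.0275.

```bash
python3 drive.py '[-0.025, -0.0188, 0, 0, 0, 0, -0.0375, -0.0275, 0, 0, 0, 0, -0.0375, -0.0275, 0, 0, 0, 0, -0.0375, -0.0275, 0, 0, 0, 0, -0.0375, -0.0275, 0, 0, 0, 0, -0.0375, -0.0275, 0, 0, 0, 0, -0.0375, -0.0275, 0, 0, 0, 0, -0.0375, -0.0275, 0, 0, 0, 0]' 0 10
python3 drive.py '[-0.0375, -0.0275, 0, 0, 0, 0, -0.0375, -0.0275, 0, 0, 0, 0, -0.0375, -0.0275, 0, 0, 0, 0, -0.0375, -0.0275, 0, 0, 0, 0, -0.0375, -0.0275, 0, 0, 0, 0, -0.0375, -0.0275, 0, 0, 0, 0, -0.0375, -0.0275, 0, 0, 0, -0.0318, -0.025, -0.0188, 0, 0, 0, -0.0318]'
python3 drive.py '[0, 0, 0, 0, 0, 0, 0, 0, 0, 0, 0, 0]'
python3 -c "
from h import *
go(clamp(.018,0,.150),2.893)"
```

```text
time: 0.82
tool_pos: [0.3626, 0.2182, 0.4047]
tool_rot: [3.142, -0.0, 2.69]
contact_force: [0.3, 0.6, 0.3]
opening: 0.0434
grip_force: 0.0
time: 1.48
tool_pos: [0.4985, -0.0343, 0.4045]
tool_rot: [-3.141, 0.0, 2.892]
contact_force: [0.3, -0.3, 0.6]
opening: 0.0004
grip_force: 0.0
time: 1.65
tool_pos: [0.4979, -0.0323, 0.404]
tool_rot: [3.141, -0.001, 2.886]
contact_force: [0.0, 0.4, -0.5]
opening: 0.0006
grip_force: 0.0
shift [-0.0135 -0.019   0.076 ] rot [ 0.0003 -0.0015 -0.0068] t 1.65 F [ 0.   0.4 -0.5]
```

In the tool's units: 0.025 m / 0.8 = 0.0313, 0.02 m / 0.8 = 0.025, -0.007 rad / 3.1416 = -0.0022.

```bash
python3 drive.py '[-0.0088, -0.0125, 0.0313, 0, 0, -0.0022, -0.0081, -0.0113, 0.0313, 0, 0, 0, 0, 0, 0.025, 0, 0, 0, 0, 0, 0.0075, 0, 0, 0, 0, 0, 0, 0, 0, 0]'
python3 drive.py '[0.0025, 0, 0.0113, 0, 0, 0, 0.0019, 0, 0.0119, 0, 0, 0, 0.01, 0, 0.0131, 0, 0, 0, 0.01, 0, 0.0138, 0, 0, 0, 0.0088, 0, 0.015, 0, 0, 0, 0.0075, 0, 0.015, 0, 0, 0, 0, 0, 0, 0, 0, 0]'
python3 -c "
from h import *
go(clamp(-.0214,0,.0666),2.893)
snap('wrist','w1')
a=snap('scene','s1')['image'];cv2.imwrite('pics/c3.png',cv2.resize(a[150:260,200:340,::-1],None,fx=5,fy=5))"
```

```text
time: 2.07
tool_pos: [0.5052, -0.0519, 0.3274]
tool_rot: [3.141, -0.004, 2.897]
contact_force: [-0.8, 1.1, 0.6]
opening: 0.0007
grip_force: 0.0
time: 2.65
tool_pos: [0.4732, -0.0442, 0.264]
tool_rot: [3.141, -0.002, 2.897]
contact_force: [0.2, 1.1, -0.7]
opening: 0.0001
grip_force: 0.0
shift [ 0.0052 -0.0014  0.0194] rot [ 0.0002 -0.0022  0.0042] t 2.65 F [ 0.2  1.1 -0.7]
```

View pics/c3.png

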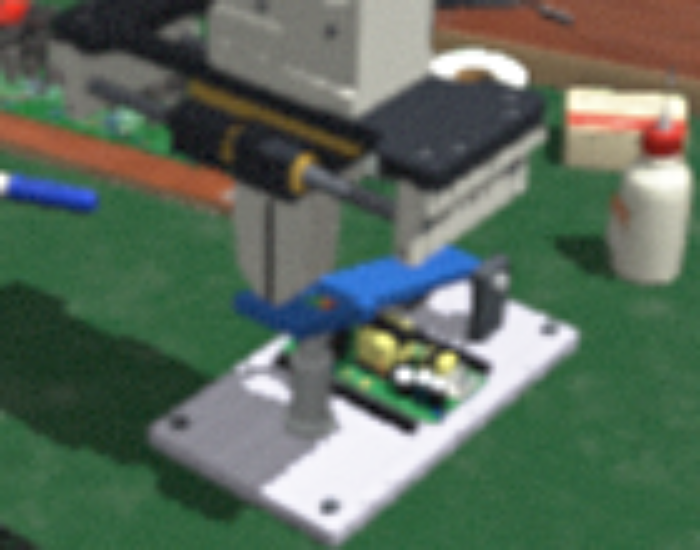

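The bar is following the fingers down, with its end pad under the tips, and the bottle at (650,215) is well clear. I'll finish the fold.

In the tool's units: 0.01 m / 0.8 = 0.0125, 0.008 m / 0.8 = 0.01.

```bash
python3 drive.py '[0.0038, -0.0013, 0.0125, 0, 0, 0, 0.0038, 0, 0.0125, 0, 0, 0, 0.0025, 0, 0.0125, 0, 0, 0, 0, 0, 0.01, 0, 0, 0, 0, 0, 0.005, 0, 0, 0, 0, 0, 0.0013, 0, 0, 0, 0, 0, 0, 0, 0, 0, 0, 0, 0, 0, 0, 0]'
python3 -c "
from h import *
go(clamp(-.024,0,.046),2.893)"
```

```text
time: 3.42
tool_pos: [0.467, -0.0441, 0.2238]
tool_rot: [3.142, 0.002, 2.897]
contact_force: [-5.0, 1.0, 17.6]
opening: 0.0007
grip_force: 8.7
shift [ 0.0017  0.0001 -0.0002] rot [0.0001 0.0018 0.004 ] t 3.4167 F [-5.   1.  17.6]
```

In the tool's units: -0.035 m / 0.8 = -0.0438, -0.03 m / 0.8 = -0.0375.

```bash
python3 drive.py '[0, 0, -0.0125, 0, 0, 0, 0, 0, -0.0375, 0, 0, 0, 0, 0, -0.0438, 0, 0, 0, 0, 0, -0.0375, 0, 0, 0, 0, 0, 0, 0, 0, 0]' 0.05
python3 -c "
from h import *
s=snap('scene','s2')
go([.4537,.1735,.13],3.826)"
```

```text
time: 3.83
tool_pos: [0.4683, -0.0445, 0.3329]
tool_rot: [-3.142, 0.012, 2.897]
contact_force: [1.0, -0.6, 0.1]
opening: 0.0291
grip_force: 0.0
shift [0.0665 0.208  0.0217] rot [-0.0039  0.0078 -0.9291] t 3.8833 F [ 0.3 -0.4 -0.3]
```

In the tool's units: 0.026 m / 0.8 = 0.0325, 0.009 m / 0.8 = 0.0113.

```bash
python3 drive.py '[0.0113, 0.0325, 0, 0, 0, 0, 0.0106, 0.0325, 0, 0, 0, 0, 0.0106, 0.0325, 0.0038, 0, 0, 0, 0.0106, 0.0325, 0.0038, 0, 0, 0, 0.0106, 0.0325, 0.005, 0, 0, 0, 0.01, 0.0325, 0.005, 0, 0, 0, 0.01, 0.0325, 0.005, 0, 0, 0, 0.0094, 0.0325, 0.005, 0, 0, 0]'
python3 drive.py '[0, 0, 0, 0, 0, -0.0369, 0, 0, 0, 0, 0, -0.0369, 0, 0, 0, 0, 0, -0.0369, 0, 0, 0, 0, 0, -0.0369, 0, 0, 0, 0, 0, -0.0369, 0, 0, 0, 0, 0, -0.0369, 0, 0, 0, 0, 0, -0.0369, 0, 0, 0, 0, 0, -0.0369]'
python3 drive.py '[0, 0, 0, 0, 0, 0, 0, 0, 0, 0, 0, 0]'
python3 -c "
from h import *
a=snap('wrist','w2')['image']
b=np.load('pics/s2.npz')['image']
o=np.zeros((600,800,3),np.uint8)
o[:384,:512]=a;o[384:384+200,:300]=cv2.resize(b[160:260,200:350],None,fx=2,fy=2)
cv2.imwrite('pics/c4.png',o[:,:,::-1])
go([.4537,.1735,.05],3.826)"
```

```text
time: 4.55
tool_pos: [0.4521, 0.1751, 0.3039]
tool_rot: [-3.141, -0.001, 2.897]
contact_force: [0.1, -0.2, -0.5]
opening: 0.0501
grip_force: 0.0
time: 5.22
tool_pos: [0.4524, 0.1738, 0.304]
tool_rot: [3.141, -0.001, -2.453]
contact_force: [0.0, -0.8, -0.8]
opening: 0.0498
grip_force: 0.0
time: 5.38
tool_pos: [0.4524, 0.1737, 0.3042]
tool_rot: [3.141, -0.001, -2.462]
contact_force: [0.6, 0.3, 0.2]
opening: 0.0501
grip_force: 0.0
shift [-0.0009 -0.0011  0.0763] rot [ 0.0004 -0.0006 -0.0049] t 5.4333 F [-0.7 -0.3 -0.1]
```

View pics/c4.png

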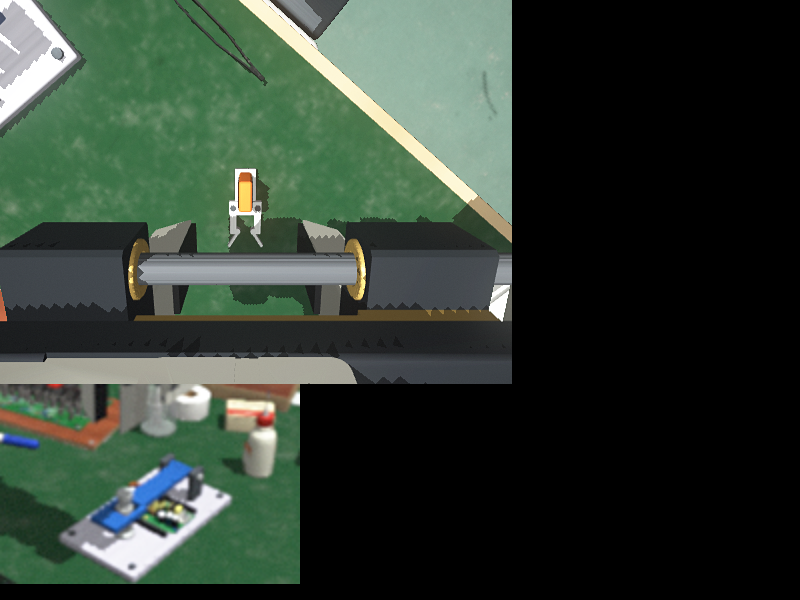

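The bar is down with the stud through it. In the wrist picture the grip's top face is at ≈(245.5,196), the clip axis is parallel to the image columns, and the steel runs v 169–247. I'll check the grip position from this view.

```bash
python3 -c "
from h import *
d=np.load('pics/w2.npz')['image'].astype(int)
m=(d[:,:,0]>150)&(d[:,:,0]-d[:,:,2]>110)&(np.abs(np.arange(384)[:,None]-195)<30)&(np.abs(np.arange(512)-245)<20)
v,u=np.nonzero(m);print(u.min(),u.max(),v.min(),v.max())
m&=d[:,:,0]>225
v,u=np.nonzero(m);print(u.min(),u.max(),v.min(),v.max(),u.mean(),v.mean())
c=((u.min()+u.max())/2,(v.min()+v.max())/2)
print(atz('w2',*c,.042),tri(('w2',*c),TB(608,240),SB(642,123)))
a=atz('w2',245.5,169,.006);b=atz('w2',245.5,247,.006);print(a,b)
for p in ((236,169),(256,169),(229,245),(262,246)):print(p,atz('w2',*p,.006)[:2])
for z in(.03,.06):
  print(atz('w2',245.5,196,z))
"
```

```text
239 251 173 211
239 251 176 211 244.95454545454547 196.0252525252525
[0.45292161 0.17328934 0.042     ] (array([0.45363182, 0.17308351, 0.04357339]), [np.float64(0.0010315729854917734), np.float64(0.0010149883127846511), np.float64(0.0013692662234097194)])
[0.44417707 0.1666106  0.006     ] [0.49860053 0.21049302 0.006     ]
(236, 169) [0.44911586 0.16049304]
(256, 169) [0.43871821 0.17337236]
(229, 245) [0.50622101 0.19802168]
(262, 246) [0.48875013 0.22118257]
[0.45687516 0.17691554 0.03      ]
[0.45013025 0.17155989 0.06      ]
```

In the tool's units: 0.03 m / 0.8 = 0.0375, 0.025 m / 0.8 = 0.0313.

```bash
python3 drive.py '[-0.0013, -0.0006, 0.0313, 0, 0, 0, 0, 0, 0.0375, 0, 0, 0, 0, 0, 0.0375, 0, 0, 0, 0, 0, 0.025, 0, 0, 0, 0, 0, 0.01, 0, 0, 0, 0, 0, 0.0025, 0, 0, 0, 0, 0, 0, 0, 0, 0]'
python3 -c "
from h import *
go([.4537,.1735,.011],3.822)"
```

```text
time: 6.02
tool_pos: [0.4537, 0.174, 0.1898]
tool_rot: [3.141, -0.0, -2.46]
contact_force: [-0.3, -1.2, 0.1]
opening: 0.0498
grip_force: 0.0
shift [ 0.0003 -0.0004  0.0008] rot [ 0.0002 -0.0001  0.0016] t 6.0167 F [-0.3 -1.2  0.1]
```

In the tool's units: -0.03 m / 0.8 = -0.0375, -0.01 m / 0.8 = -0.0125.

```bash
python3 drive.py '[0, 0, 0, 0, 0, 0, 0, 0, 0, 0, 0, 0, 0, 0, 0, 0, 0, 0, 0, 0, 0, 0, 0, 0, 0, 0, 0, 0, 0, 0, 0, 0, 0, 0, 0, 0]' 0 40
python3 drive.py '[0, 0, -0.0125, 0, 0, 0, 0, 0, -0.0375, 0, 0, 0, 0, 0, -0.0375, 0, 0, 0, 0, 0, -0.0375, 0, 0, 0, 0, 0, 0, 0, 0, 0, 0, 0, 0, 0, 0, 0]'
python3 -c "
from h import *
a=snap('wrist','w3')['image'];b=snap('scene','s3')['image']
o=np.zeros((600,800,3),np.uint8)
o[:500,:800]=cv2.resize(a[130:255,155:355],None,fx=4,fy=4)
cv2.imwrite('pics/c5.png',o[:500,:,::-1])
go(clamp(-.080,0,.1),2.893)"
```

```text
time: 6.52
tool_pos: [0.4536, 0.174, 0.1901]
tool_rot: [-3.141, 0.001, -2.458]
contact_force: [0.8, -0.4, 1.1]
opening: 0.0143
grip_force: 0.0
time: 7.02
tool_pos: [0.4537, 0.174, 0.2917]
tool_rot: [-3.14, 0.004, -2.458]
contact_force: [0.7, -0.4, -0.8]
opening: 0.01
grip_force: 40.0
shift [ 0.1611 -0.1315  0.0114] rot [ 1.000e-04 -1.100e-03  9.318e-01] t 7.1167 F [ 0.6  0.5 -0.3]
```

View pics/c5.png

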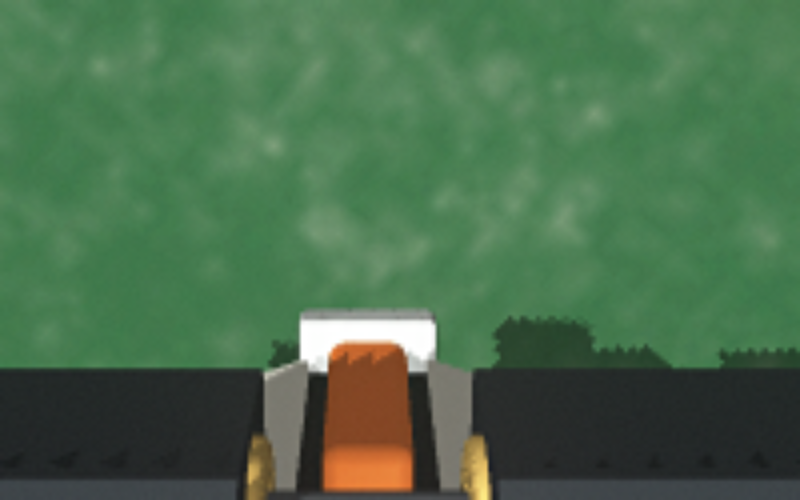

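The clip is held upright, with its tail edge visible at c5 (300–436,315). The fingers were still closing when the lift began, so the height in the hand is uncertain. I'll lower it until it touches the bench to measure that.

In the tool's units: 0.03 m / 0.8 = 0.0375, 0.025 m / 0.8 = 0.0313.

```bash
python3 drive.py '[0, 0, 0.0375, 0, 0, 0, 0, 0, 0.0375, 0, 0, 0, 0, 0, 0.0313, 0, 0, 0, 0, 0, 0.0063, 0, 0, 0, 0, 0, 0, 0, 0, 0, 0, 0, 0, 0, 0, 0]'
python3 drive.py '[0, 0, 0.0025, 0, 0, 0, 0, 0, 0, 0, 0, 0]' | grep -E "pos|contact"
python3 drive.py '[0, 0, 0.0025, 0, 0, 0, 0, 0, 0, 0, 0, 0]'| grep -E "pos|contact"
python3 drive.py '[0, 0, 0.0025, 0, 0, 0, 0, 0, 0, 0, 0, 0]'| grep -E "pos|contact"
```

```text
time: 7.62
tool_pos: [0.4536, 0.174, 0.1997]
tool_rot: [3.141, -0.001, -2.458]
contact_force: [0.1, 0.3, -0.7]
opening: 0.0098
grip_force: 40.0
tool_pos: [0.4539, 0.1741, 0.1987]
contact_force: [-0.2, 0.7, -1.0]
tool_pos: [0.4536, 0.174, 0.1962]
contact_force: [-0.4, -0.5, -0.6]
tool_pos: [0.4537, 0.174, 0.1943]
contact_force: [-0.4, -0.8, 4.9]
```

In the tool's units: 0.0025 m / 0.8 = 0.0031, 0.002 m / 0.8 = 0.0025.

```bash
python3 drive.py '[0, 0, 0, 0, 0, 0, 0, 0, 0, 0, 0, 0, 0, 0, 0.0025, 0, 0, 0, 0, 0, 0.0031, 0, 0, 0, 0, 0, 0, 0, 0, 0]' 0.02
python3 drive.py '[0, 0, 0, 0, 0, 0, 0, 0, 0, 0, 0, 0, 0, 0, 0, 0, 0, 0, 0, 0, 0, 0, 0, 0, 0, 0, 0, 0, 0, 0, 0, 0, 0, 0, 0, 0]' 0 50
python3 drive.py '[0, 0, -0.0188, 0, 0, 0, 0, 0, -0.0375, 0, 0, 0, 0, 0, -0.0375, 0, 0, 0, 0, 0, -0.0313, 0, 0, 0, 0, 0, 0, 0, 0, 0, 0, 0, 0, 0, 0, 0]'
python3 -c "
from h import *
go(clamp(-.090,0,.1),2.893)"
```

```text
time: 8.53
tool_pos: [0.4533, 0.1739, 0.1887]
tool_rot: [3.141, -0.001, -2.458]
contact_force: [-0.2, -0.2, -0.1]
opening: 0.0199
grip_force: 0.0
time: 9.03
tool_pos: [0.4535, 0.1739, 0.1892]
tool_rot: [3.142, 0.0, -2.458]
contact_force: [-0.7, 0.2, 0.3]
opening: 0.01
grip_force: 50.0
time: 9.53
tool_pos: [0.4537, 0.174, 0.2904]
tool_rot: [-3.14, 0.003, -2.458]
contact_force: [-0.4, 0.5, -0.7]
opening: 0.0098
grip_force: 50.0
shift [ 0.1677 -0.1232  0.012 ] rot [0.     0.0034 0.9318] t 9.5333 F [-0.4  0.5 -0.7]
```

In the tool's units: 0.12 rad / 3.1416 = 0.0382.

```bash
python3 drive.py '[0, 0, 0, 0, 0, 0.0369, 0, 0, 0, 0, 0, 0.0369, 0, 0, 0, 0, 0, 0.0369, 0, 0, 0, 0, 0, 0.0369, 0, 0, 0, 0, 0, 0.0369, 0, 0, 0, 0, 0, 0.0369, 0, 0, 0, 0, 0, 0.0369, 0, 0, 0, 0, 0, 0.0382]'
python3 -c "
from h import *
go(clamp(-.085,0,.1),2.893)"
```

```text
time: 10.2
tool_pos: [0.453, 0.1738, 0.2875]
tool_rot: [-3.14, -0.003, 2.887]
contact_force: [-0.3, -0.1, -1.1]
opening: 0.0096
grip_force: 50.0
shift [-0.0057 -0.2077  0.0098] rot [-0.0014 -0.0029 -0.0059] t 10.2 F [-0.3 -0.1 -1.1]
```

In the tool's units: -0.035 m / 0.8 = -0.0438, -0.03 m / 0.8 = -0.0375, -0.004 rad / 3.1416 = -0.0013.

```bash
python3 drive.py '[-0.0013, -0.025, 0, 0, 0, -0.0013, -0.0013, -0.0375, 0, 0, 0, 0, -0.0013, -0.0438, 0, 0, 0, 0, -0.0013, -0.0438, 0, 0, 0, 0, -0.0013, -0.0438, 0, 0, 0, 0, -0.0013, -0.0375, 0, 0, 0, 0, 0, -0.0284, 0, 0, 0, 0, 0, 0, 0, 0, 0, 0]'
python3 drive.py '[0, 0, 0.0188, 0, 0, 0, 0, 0, 0.0188, 0, 0, 0, 0, 0, 0.0125, 0, 0, 0, 0, 0, 0.0063, 0, 0, 0, 0, 0, 0, 0, 0, 0, 0, 0, 0, 0, 0, 0]'
python3 -c "
from h import *
w=snap('wrist','w4')['image'];a=snap('top','t4')['image'];b=snap('scene','s4')['image']
o=np.zeros((600,800,3),np.uint8)
o[:,:400]=cv2.resize(a[165:255,275:335],(400,600),interpolation=cv2.INTER_CUBIC)
o[:400,400:]=cv2.resize(b[185:245,235:295],(400,400),interpolation=cv2.INTER_CUBIC)
o[400:,400:]=cv2.resize(w[160:260,150:350],(400,200))
cv2.imwrite('pics/c6.png',o[:,:,::-1])
go(clamp(-.085,0,.0597),2.893)"
```

```text
time: 10.87
tool_pos: [0.4078, -0.0317, 0.2879]
tool_rot: [-3.141, -0.003, 2.893]
contact_force: [0.5, -0.2, -0.3]
opening: 0.0097
grip_force: 50.0
time: 11.37
tool_pos: [0.4089, -0.0287, 0.2438]
tool_rot: [3.141, -0.001, 2.897]
contact_force: [-0.4, 0.4, -0.1]
opening: 0.01
grip_force: 50.0
shift [ 0.0029 -0.0005  0.0069] rot [0.0001 0.0009 0.004 ] t 11.5167 F [-0.  -0.7 -0.2]
```

View pics/c6.png

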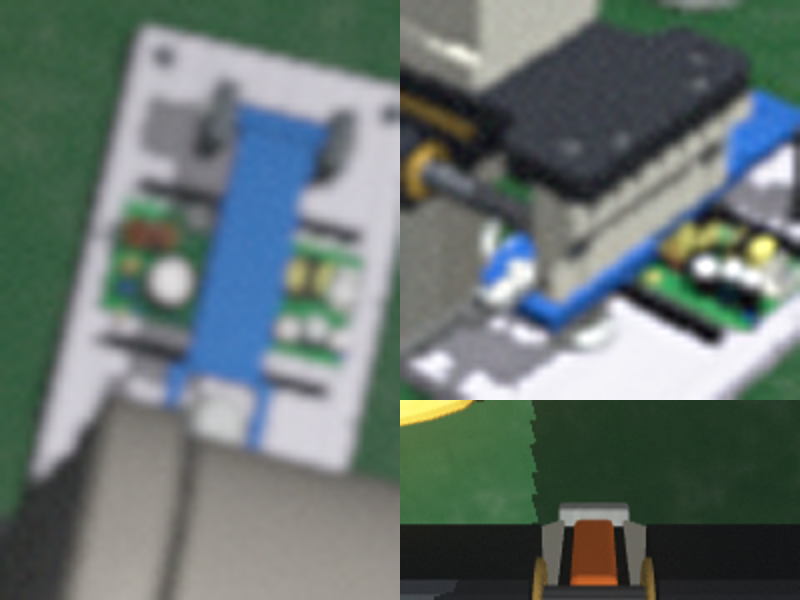

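The top crop shows the stud head (220,410) centred in the bar end and the clip lined up behind it. The clip hides under the gripper in the scene view. I'll set the height, then advance.

In the tool's units: -0.008 m / 0.8 = -0.01, -0.006 m / 0.8 = -0.0075, 0.004 rad / 3.1416 = 0.0013.

```bash
python3 drive.py '[0, -0.0006, 0.005, 0, 0, 0, 0, 0, 0.0038, 0, 0, 0, -0.01, 0, 0, 0, 0, 0.0013, -0.01, 0, 0, 0, 0, 0, -0.0075, 0, 0, 0, 0, 0, -0.005, 0, 0, 0, 0, 0, 0, 0, 0, 0, 0, 0, 0, 0, 0, 0, 0, 0]'
python3 -c "
from h import *
go(clamp(-.034,0,.0597),2.893)"
```

```text
time: 12.18
tool_pos: [0.4342, -0.0359, 0.2371]
tool_rot: [3.142, -0.0, 2.893]
contact_force: [-0.2, -0.4, -0.2]
opening: 0.0101
grip_force: 50.0
shift [-0.0221  0.0001 -0.0006] rot [ 0.0001 -0.0002 -0.0002] t 12.1833 F [-0.2 -0.4 -0.2]
```

```bash
python3 drive.py '[-0.0038, 0, 0, 0, 0, 0, -0.0038, 0, 0, 0, 0, 0, -0.0025, 0, 0, 0, 0, 0, 0, 0, 0, 0, 0, 0]' | grep -E "pos|contact"
python3 drive.py '[-0.0025, 0, 0, 0, 0, 0, -0.0025, 0, 0, 0, 0, 0, 0, 0, 0, 0, 0, 0]' | grep -E "pos|contact"
python3 drive.py '[-0.0025, 0, 0, 0, 0, 0, -0.0025, 0, 0, 0, 0, 0, 0, 0, 0, 0, 0, 0]' | grep -E "pos|contact"
python3 -c "
from h import *
go(clamp(-.034,0,.0597),2.893)"
```

```text
tool_pos: [0.4418, -0.0379, 0.2372]
contact_force: [-0.9, 0.8, -1.1]
tool_pos: [0.444, -0.0383, 0.2364]
contact_force: [-5.7, 0.8, -0.8]
tool_pos: [0.448, -0.0393, 0.2362]
contact_force: [-4.2, 1.7, -1.7]
shift [-0.0078  0.0001 -0.0015] rot [ 0.0001 -0.0061 -0.0001] t 13.0167 F [-4.2  1.7 -1.7]
```

In the tool's units: -0.002 m / 0.8 = -0.0025, -0.0005 m / 0.8 = -0.0006.

```bash
for i in 1 ; do python3 drive.py '[-0.0025, 0, -0.0006, 0, 0, 0, -0.0025, 0, -0.0006, 0, 0, 0, 0, 0, 0, 0, 0, 0]' | grep -E "pos|contact"; done
python3 drive.py '[-0.0025, 0, 0, 0, 0, 0, -0.0013, 0, 0, 0, 0, 0, 0, 0, 0, 0, 0, 0]' | grep -E "pos|contact"
python3 drive.py '[-0.0013, 0, 0, 0, 0, 0, 0, 0, 0, 0, 0, 0]' | grep -E "pos|contact"
python3 -c "
from h import *
go(clamp(-.034,0,.0597),2.893)"
```

```text
tool_pos: [0.4544, -0.0411, 0.2387]
contact_force: [0.6, 1.0, -1.1]
tool_pos: [0.456, -0.0414, 0.2382]
contact_force: [-4.0, 0.5, 2.6]
tool_pos: [0.4564, -0.0415, 0.238]
contact_force: [-6.9, 0.8, 3.6]
shift [0.0008 0.0001 0.0003] rot [ 0.0001 -0.0033 -0.0001] t 13.6833 F [-6.9  0.8  3.6]
```

Force rose to about 6 N, dropped to zero (the snap), then rose against the back of the seat, right at the expected position. I'll back off 1 mm, release, lift and look.

In the tool's units: 0.001 m / 0.8 = 0.0013.

```bash
python3 drive.py '[0.0013, 0, 0, 0, 0, 0, 0, 0, 0, 0, 0, 0]' 
python3 drive.py '[0, 0, 0, 0, 0, 0, 0, 0, 0, 0, 0, 0, 0, 0, 0, 0, 0, 0, 0, 0, 0, 0, 0, 0]' 0.035 
python3 drive.py '[0, 0, -0.025, 0, 0, 0, 0, 0, -0.0375, 0, 0, 0, 0, 0, -0.0375, 0, 0, 0, 0.025, 0, -0.0375, 0, 0, 0, 0.0438, 0, -0.0375, 0, 0, 0, 0.0438, 0, 0, 0, 0, 0, 0.0438, 0, 0, 0, 0, 0, 0, 0, 0, 0, 0, 0]' | grep time
python3 -c "
from h import *
w=snap('wrist','w5')['image'];a=snap('top','t5')['image'];b=snap('scene','s5')['image']
o=np.zeros((600,800,3),np.uint8)
o[:300,:400]=cv2.resize(w,(400,300))
o[300:,:400]=cv2.resize(a[205:250,275:335],(400,300),interpolation=cv2.INTER_CUBIC)
o[:,400:]=cv2.resize(b[185:245,240:280],(400,600),interpolation=cv2.INTER_CUBIC)
cv2.imwrite('pics/c7.png',o[:,:,::-1])"
```

```text
time: 13.85
tool_pos: [0.4559, -0.0414, 0.2381]
tool_rot: [3.141, -0.001, 2.893]
contact_force: [-4.0, 1.4, 1.5]
opening: 0.0094
grip_force: 50.0
time: 14.18
tool_pos: [0.4568, -0.0416, 0.2384]
tool_rot: [3.141, 0.002, 2.893]
contact_force: [0.1, -0.3, 0.5]
opening: 0.0315
grip_force: 0.0
time: 14.85
```

View pics/c7.png

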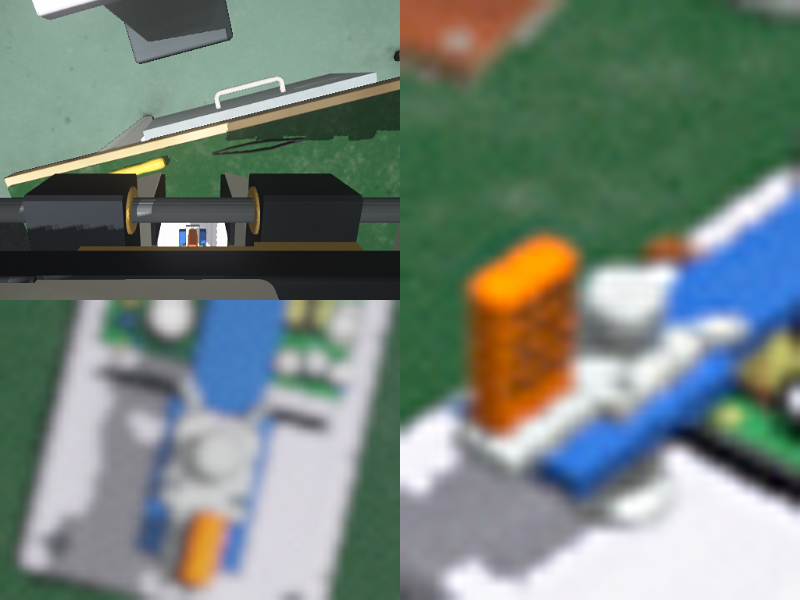

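The clip is around the stud, flat on the bar, with the jaw tips past the head. In the top crop the head is at ≈(208,448) and the grip top at ≈(203,545). I'll check the spacing numerically.

```bash
python3 -c "
from h import *
d=np.load('pics/t5.npz')['image'].astype(int)[205:250,275:335]
m=(d[:,:,0]>150)&(d[:,:,0]-d[:,:,2]>110)
v,u=np.nonzero(m);k=(u>20)&(v>28);v=v[k]+205;u=u[k]+275
print(u.min(),u.max(),v.min(),v.max())
g1=atz('t5',u.mean(),v.mean(),.09)
d=np.load('pics/s5.npz')['image'].astype(int)
g2=tri(('t5',u.mean(),v.mean()),('s5',240+524/10-.5,185+272/10-.5));print(g1,g2)
h=atz('t5',275+208/6.667-.5,205+148/6.667-.5,.066);print(h)
for g in (g1,g2[0]): print('grip-clamp-frame',Ro.from_euler('z',-Y).apply(np.r_[g[:2]-S,0])*1e3)
print('head-grip dist',np.linalg.norm(h[:2]-g1[:2]),robot.observe()['contact_force'],robot.observe()['tool_pos'])"
```

```text
303 307 237 246
[ 0.45739293 -0.03965857  0.09      ] (array([ 0.47441799, -0.07875648,  0.08519992]), [np.float64(0.041628724037567934), np.float64(0.04162872403756804)])
[ 0.49055079 -0.04524844  0.066     ]
grip-clamp-frame [-32.69454347   1.94432009   0.        ]
grip-clamp-frame [ -6.5594493  -31.75222039   0.        ]
head-grip dist 0.033625746218631486 [ 0.5292101   0.14851332 -0.05745064] [ 0.33875967 -0.01166789  0.37589003]
```

The grip-to-head spacing is 33.6 mm, where 34 mm is expected, so the clip is home. The scene pixel in that second fix was misread, so I'm ignoring it. Handing in.

```bash
python3 -c "
from cell import robot
print(robot.hand_in())"
```

```text
the job is handed in; nothing more can be done
None
```

I folded the bar down onto its stop and pushed the clip onto the stud's groove. It snapped and looked fully home and flat, I let go of it, and I handed the job in at about 15 s; no verdict was returned.

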